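# Seat a keyed sanding drum in a sprung drive hub and hold it home

## Robot

A 6-joint arm with a two-finger parallel gripper is mounted at the origin on the work surface. World frame = base frame: x ahead of the robot, y to its left, z up, the work surface at z = 0. Lengths are in m, angles in degrees, forces in N, time in s.
With the tool pointing down it reaches from about 0.4 to 0.825 m from the base axis. Payload 7 kg.
Tool frame: the origin (TCP) lies midway between the tips of the shut fingers; the grasp point (between the pads) lies 19 mm behind it; z points along the fingers, y is the line along which they close (so a half turn about z gives the same grasp; the last joint's range is limited). The gripper opens to 88 mm and grips with 3 to 60 N. Pads are 19 mm wide; open, the fingers measure 130 mm over their backs; the gripper's body (78 mm by 193 mm) begins 47 mm behind the grasp point.
Start: joints at [-50.128, 20.546, 0.682, 0, -70.136, -16.507], TCP at [0.268, -0.62, 0.227] pointing down, gripper open.
Joint ranges: [-176.03, 176.03], [-82.01, 121.73], [-58.28, 71.71], [-173.87, 95.51], [-174.79, -0.11], [-173.66, 173.66]. Speed limits (degrees/s): [136.94, 136.94, 172.46, 180, 180, 180].

## Interface

Orientations are given as [roll, pitch, yaw] about the fixed x, y, z axes, in that order (R = Rz(yaw) Ry(pitch) Rx(roll)).
In Python, from plant import r gives the robot as it stands. The module is installed in compiled form; this text tells all that it offers.
- The arm moves only by the tool play_rows, never from a script. Its argument "rows" is a list of rows, each an object with "slide": the shift along the tool's x, y, z as a fraction of full scale, a list of three; "delta_rot": the turn, a rotation vector about the tool's x, y, z as a fraction of full scale, a list of three; "fingers": the opening, from -1 (shut) to 1 (fully open). In form: [{"slide": [x, y, z], "delta_rot": [rx, ry, rz], "fingers": fingers}, ...]. A call has 1 to 8 rows; each row shifts and turns the commanded pose from where the row before left it, along the tool's axes as they then stand; what a row does not reach is not made up. Full scale, the value 1, is 0.15 m for a shift and 0.08 rad for a turn. A row lasts 1/8 s, in which the tool goes at most 62.5 mm and 10.7 degrees, less where a joint would pass 70% of its speed; a pose out of reach is approached as far as the arm can. A call with a number of a shift or a turn outside -1 to 1 is refused whole. A call with a gripper value outside its range is refused whole. The fingers move at their own pace and stop on an object; "squeeze" is the grip in N (left out, the last holds). Time passes only in rows, so rows that do not move let the fingers close. It gives the time, the measured TCP pose, the force, the opening and the grip force at its end, in the units of the state.
- r.get_state(): the state, without advancing time (a new reading comes with each control period).
- r.capture(name): name is "side" or "top" or "wrist"; returns a dict with "image" (384x512x3 uint8, blue, green, red), "fx", "fy", "cx", "cy" (pixels), "distortion" ([k1, k2, p1, p2, k3] as OpenCV has them; the pictures are not rectified), "R" (3x3) and "t" (3): a world point X has camera coordinates R X + t; the wrist camera has in their place "T_tool_cam" (4x4, takes a point from camera to tool coordinates, whose origin is the TCP and whose axes are the flange's). Camera axes: x right, y down, z forward; pixel columns grow to the right and rows downward; lengths in m; the calibration is good to about 2 mm. A picture is of the moment at which its call begins: read the wrist's pose just before it. There is no depth.
- r.close_job(): hands the job in; it is judged then, once.
The state is a dict: "time_s": time; "joints": joint angles; "qd": joint speeds; "joint_torque": joint torques, N m; "tcp_pos": TCP position; "eef_rot": TCP orientation; "contact_force": force on the tool from outside, world axes, zero at the start; "moment": the same for the moment, N m; "gripper_width": finger opening in m; "gripper_force": force on a finger pad.
Only numpy, scipy, OpenCV 4.12 (cv2) and the standard library are available. Lean on these libraries where they do the work, as an engineer would, in place of code of your own. Each camera call takes 0.05 s, during which the arm holds its last target. There are 200 camera calls.

## Task

Take the red sanding drum out of the wooden rack and push its keyed shaft down into the steel hub of the blue drive unit, turning it until the key slips into the keyway, then keep pushing against the ejector spring until the drum's flange sits flush on the hub. Finish like that, still gripping the drum and holding it pressed fully home: do not let go. Leave the grey drum, the glass jar and the tape measure where they are.

Things in the scene. Friction and masses are not known exactly. Their poses are not given: they have to be found in the camera images.
- drum_red: Sanding drum, red sleeve, on a keyed steel shaft, 0.3 kg, loose, upright in a rack hole. Origin: on the axis at the flange's underside, the shoulder that comes to rest on the hub; z up, +x the key's side (black stripes on the +x face of drum and grip block, and on the block's top towards +x). Flange 44 mm wide to z 5, drum 50 mm wide to z 39, rubber cap to z 45, grip block to z 90.
- drum_red_grip (a point): Middle of the red drum's square aluminium grip block, 70 mm above the drum's origin, axes as the drum's. The block is 30 x 30 mm, z 45 to 90 mm above the drum's origin, faces square to x and y: grip it across either pair of faces.
- drum_red_tip (a point): Lower end of the red drum's shaft, 44 mm below its origin, axes as the drum's. Shaft 20 mm in diameter, its last 5 mm tapering to 13 mm. The brass key on the +x side is 8 mm wide, stands out to 15 mm from the axis and runs from 12 to 40 mm above this point: the lowest 12 mm are a plain round pilot that enters the bore before the key meets the hub's top.
- drum_grey: The other sanding drum, same shape, size and origin but with a grey sleeve, standing in the other rack hole. Leave it alone.
- rack: Fixed wooden block 100 (x) x 210 (y) x 62 mm high. Origin at the centre of its underside. Two round holes, 32 mm wide and 50 mm deep, at y -55 and +55 mm, each holding a drum whose flange rests on the block's top, so a drum must rise 44 mm to come free.
- hub: Fixed steel hub on the blue gearbox; it does not turn. Origin at the centre of its underside, z up. 52 mm high, about 56 mm across, with a blue boss 84 mm wide round its lowest 22 mm. Its vertical bore is 22 mm wide with one keyway, 10 mm wide, reaching 16 mm from the axis on the +x side (black stripe on the top face). The key enters when drum +x and hub +x agree within about 5 degrees.
- hub_mouth (a point): Centre of the bore at the hub's top face, axes as the hub's. The drum is home when its origin is at this point.
- ejector (a joint): Spring-loaded brass ejector disc, 16 mm in diameter, inside the bore: how far it is pressed down, m. At 0 its top is 20 mm below the hub's top face; with the drum home it reads about 0.024. It pushes up with about 5 N at 0 and 11 N at 0.024, more than the drum weighs, so the drum rises again unless it is held down.
- drive: Fixed drive unit that carries the hub: plywood base 170 x 150 x 12 mm, blue gearbox 124 x 112 mm up to z 62 mm with the hub standing on it, grey motor 80 mm in diameter lying along +x from x 62 to x 209 mm, with a black terminal box on it up to z 102 mm. Origin at the centre of the base's underside, under the hub.
- jar: Glass jar with a copper-coloured lid, 64 mm in diameter, 95 mm high, loose; origin at the centre of its underside. Leave it alone.
- tape_measure: Yellow and black tape measure, 68 x 36 x 60 mm high, loose; origin at the centre of its underside. Leave it alone.
Things that resemble listed ones, but are neither listed nor needed, are in the scene too. Of the things that look like the rack, take the one that is farthest from the robot's base at the start.

How it is judged:
By the outcome, as a careful person would: the job done as asked, in the order asked, and still so for the second after the job is handed in, while the arm keeps its last pose, push and grip.
It also fails if it takes over 51 s, if anything falls off the work surface, if the arm or the gripper's body presses on something with over 40 N, if the wrist force passes 120 N, or if a joint passes its speed limit or range.

## Working session

There is one attempt and no reset: what is moved stays moved. The work goes in short steps, Python scripts to look and compute and a tool call to move; the robot and the scene stay as the last step left them, time stands still between calls to the robot, and variables do not carry over. Pictures are saved under pics/ and viewed, at most 10 in all, crops included, and the job is handed in when it is done.

Besides the shell and the picture viewer there is one more tool, called after "Emit:" as name([rows], argument=value, ...), one row to a line, values as JSON. play_rows: Moves the arm, as the interface text tells. Shift numbers are shares of 0.15 m and turn numbers shares of 0.08 rad, none past 1 either way. Its arguments: {"type":"object","properties":{"rows":{"type":"array"},"squeeze":{"type":"number"}},"required":["rows"]}

```bash
mkdir -p pics
cat > h.py <<'E'
import numpy as np, cv2
from scipy.spatial.transform import Rotation as Ro
from plant import r
def cap(n):
    s=r.get_state(); c=r.capture(n)
    c['K']=np.array([[c['fx'],0,c['cx']],[0,c['fy'],c['cy']],[0,0,1.]]); c['D']=np.array(c['distortion'],float)
    if n=='wrist':
        T=np.eye(4); T[:3,:3]=Ro.from_euler('xyz',s['eef_rot'],degrees=True).as_matrix(); T[:3,3]=s['tcp_pos']
        M=T@np.array(c['T_tool_cam']); c['R']=M[:3,:3].T; c['t']=-c['R']@M[:3,3]
    c['R']=np.array(c['R']); c['t']=np.array(c['t'],float); return c
def ray(c,uv):
    p=cv2.undistortPoints(np.array([[uv]],float),c['K'],c['D'])[0,0]
    d=c['R'].T@np.array([p[0],p[1],1]); return -c['R'].T@c['t'], d/np.linalg.norm(d)
def onz(c,uv,z):
    o,d=ray(c,uv); return o+d*(z-o[2])/d[2]
def proj(c,X):
    return cv2.projectPoints(np.array([X],float),cv2.Rodrigues(c['R'])[0],c['t'],c['K'],c['D'])[0][0,0]
E
python3 - <<'E'
from h import *
print(r.get_state())
for n in('side','top','wrist'):
    c=cap(n); cv2.imwrite(f'pics/{n}0.png',c['image']); print(n,c['fx'],-c['R'].T@c['t'],c['R'][2])
a=cv2.imread('pics/top0.png');b=cv2.imread('pics/side0.png')
cv2.imwrite('pics/t.png',cv2.resize(a,(768,576),interpolation=2));cv2.imwrite('pics/s.png',cv2.resize(b,(768,576),interpolation=2))
E
```

```text
{'time_s': 0.0, 'joints': array([-5.01280182e+01,  2.05904627e+01,  6.33934532e-01, -2.12563103e-02,
       -7.01354353e+01, -1.65055849e+01]), 'qd': array([ 0.0572072 ,  0.00530392, -0.05655205,  0.07960438, -0.0287561 ,
       -0.08009692]), 'joint_torque': array([-1.67032135e-04, -5.82702613e+01,  2.93050861e+01,  6.99724317e+00,
        6.79077086e-03, -1.48189620e-04]), 'tcp_pos': array([ 0.26748473, -0.61920569,  0.22563131]), 'eef_rot': array([ 1.79906148e+02, -6.97141674e-03, -1.56640836e+02]), 'contact_force': array([-0.07989991, -0.45806521, -0.28003622]), 'moment': array([-0.05649649, -0.01140852, -0.04306976]), 'gripper_force': 0.0, 'gripper_width': 0.08727671795092878}
side 477.54612788780923 [0.3572645  0.63628152 0.94283792] [ 0.11823018 -0.60348241 -0.78856237]
top 354.3817528595262 [0.34010095 0.00225741 0.94643587] [ 0.14862435 -0.0236721  -0.98861036]
wrist 302.84310782991616 [ 0.19369137 -0.65104141  0.38438739] [ 0.27178668  0.11833169 -0.95505477]
```

View pics/t.png

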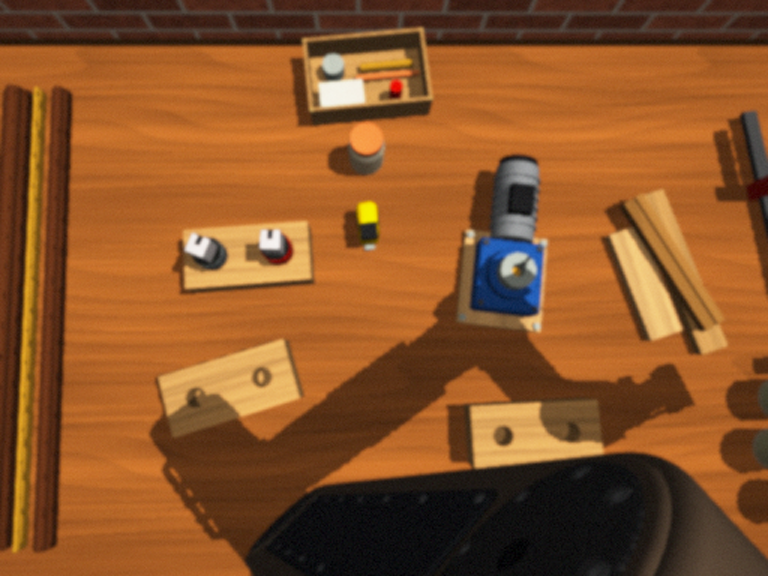

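View pics/s.png

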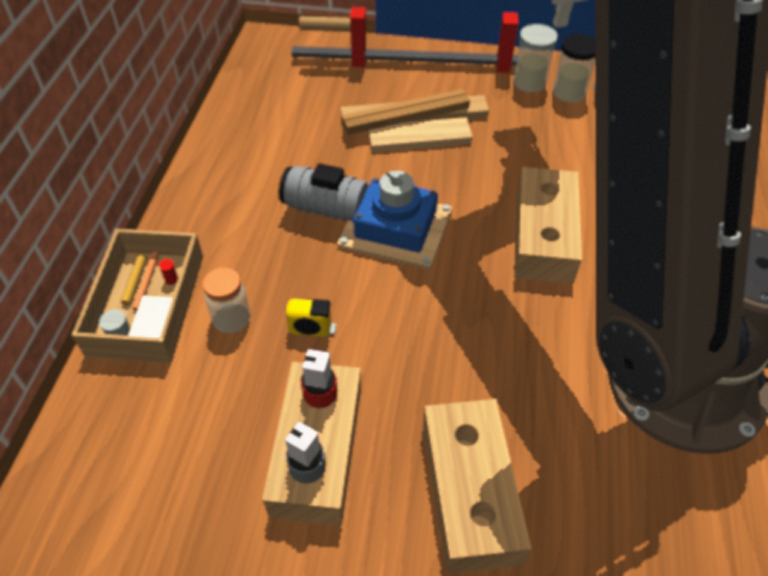

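The top view (768-wide) shows three rack-like blocks:
- (248,255), holding both drums
- (230,388), empty
- (537,433), empty

The one at (248,255) is farthest from the base (the base is at the image bottom) and holds the drums. The red drum's grip is at about (272,242), and the grey drum's is at (203,247). The hub is at (518,268), with its stripe pointing up and right.

I'll confirm this in one crop and measure.

Run:
```python
from h import *
c=cap('top'); s=cap('side'); im=c['image']
A=cv2.resize(im[135:205,115:215],(800,560),interpolation=2)[:, :]
A=cv2.resize(im[140:200,160:210],(400,480),interpolation=2); B=cv2.resize(im[150:210,320:370],(400,480),interpolation=2)
cv2.imwrite('pics/crop.png',np.hstack([A,B]))
for z,uv in((.152,(272/1.5,238/1.5)),(.114,(518/1.5,270/1.5))): print(onz(c,uv,z))
# side view white tops
for z,uv in((.152,(316/1.5,358/1.5)),(.114,(396/1.5,183/1.5))): print(onz(s,uv,z))
for n,uvs in (('rack',[(182,230),(306,222),(312,284),(185,290)]),('r2',[(159,377),(288,341)])):
  print(n,[onz(c,(u/1.5,v/1.5),.062).round(3) for u,v in uvs])
```

```text
[0.53147104 0.14612349 0.152     ]
[ 0.48475953 -0.23957679  0.114     ]
[0.53067841 0.14724475 0.152     ]
[ 0.48658727 -0.23781138  0.114     ]
rack [array([0.568, 0.314, 0.062]), array([0.581, 0.105, 0.062]), array([0.473, 0.094, 0.062]), array([0.466, 0.305, 0.062])]
r2 [array([0.323, 0.342, 0.062]), array([0.379, 0.133, 0.062])]
```

View pics/crop.png

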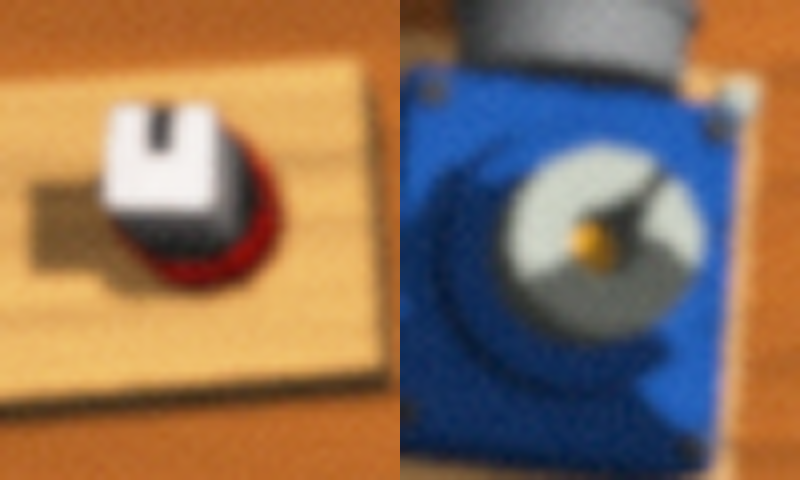

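The left crop shows the red-sleeved drum in the drum-bearing rack. Its block centre is at crop (160,155) and its stripe points straight up. The right crop shows the hub centre at (607,240), with its stripe towards (660,170) and the ejector at (592,245). I'm moving over the drum.

Emit:
play_rows([
  {"slide":[-0.27,0.295,-0.02],"delta_rot":[0,0,0],"fingers":1},
  {"slide":[-0.27,0.295,-0.02],"delta_rot":[0,0,0],"fingers":1},
  {"slide":[-0.27,0.295,-0.02],"delta_rot":[0,0,0],"fingers":1},
  {"slide":[-0.27,0.295,-0.02],"delta_rot":[0,0,0],"fingers":1},
  {"slide":[-0.27,0.295,-0.02],"delta_rot":[0,0,0],"fingers":1},
  {"slide":[-0.27,0.295,0],"delta_rot":[0,0,0],"fingers":1},
  {"slide":[-0.27,0.295,0],"delta_rot":[0,0,0],"fingers":1},
  {"slide":[-0.27,0.295,0],"delta_rot":[0,0,0],"fingers":1},
])

```text
time_s: 1.25
tcp_pos: [0.425, -0.1643, 0.242]
eef_rot: [-180.0, 0.1, -156.6]
contact_force: [0.8, -0.0, -0.4]
gripper_width: 0.0876
gripper_force: 0.0
```

Emit:
play_rows([
  {"slide":[-0.27,0.295,0],"delta_rot":[0,0,0],"fingers":1},
  {"slide":[-0.27,0.295,0],"delta_rot":[0,0,0],"fingers":1},
  {"slide":[-0.27,0.295,0],"delta_rot":[0,0,0],"fingers":1},
  {"slide":[-0.27,0.295,0],"delta_rot":[0,0,0],"fingers":1},
  {"slide":[-0.27,0.295,0],"delta_rot":[0,0,0],"fingers":1},
  {"slide":[-0.13,0.15,0],"delta_rot":[0,0,0],"fingers":1},
  {"slide":[0,0,0],"delta_rot":[0,0,1],"fingers":1},
  {"slide":[0,0,0],"delta_rot":[0,0,1],"fingers":1},
])

```text
time_s: 2.25
tcp_pos: [0.5316, 0.1458, 0.2412]
eef_rot: [-180.0, -0.1, -165.9]
contact_force: [-1.0, -1.5, -0.3]
gripper_width: 0.0874
gripper_force: 0.0
```

Emit:
play_rows([
  {"slide":[0,0,0],"delta_rot":[0,0,1],"fingers":1},
  {"slide":[0,0,0],"delta_rot":[0,0,1],"fingers":1},
  {"slide":[0,0,0],"delta_rot":[0,0,1],"fingers":1},
  {"slide":[0,0,0],"delta_rot":[0,0,0],"fingers":1},
])

```text
time_s: 2.75
tcp_pos: [0.5317, 0.1453, 0.2416]
eef_rot: [-180.0, -0.0, -179.5]
contact_force: [0.2, 0.3, -0.2]
gripper_width: 0.0876
gripper_force: 0.0
```

Run:
```python
from h import *
s=r.get_state(); print(s['time_s'],s['tcp_pos'],s['eef_rot'],s['joints'].round(0))
c=cap('wrist'); im=c['image']
print(proj(c,[.531,.146,.152]))
hsv=cv2.cvtColor(im,cv2.COLOR_BGR2HSV)
cv2.imwrite('pics/w1.png',cv2.resize(im,(768,576),interpolation=2))
```

```text
2.75 [0.53171348 0.14525354 0.24158567] [-1.79999757e+02 -8.01054124e-03 -1.79545931e+02] [  36.    8.  -14.   -0.  -68. -125.]
[253.06985177 195.02476574]
```

View pics/w1.png

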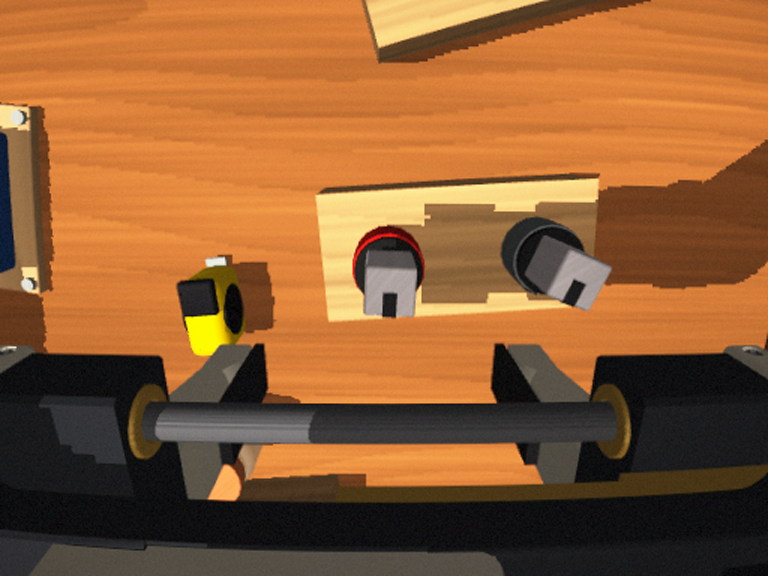

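The wrist view shows the red drum at (390,265), with its block top near (390,292) and the stripe towards image bottom (+x). The grey drum is at (560,270). I'll measure the block top more closely.

Run:
```python
from h import *
im=cv2.imread('pics/w1.png'); c=cap('wrist'); im=c['image']
cv2.imwrite('pics/w2.png',cv2.resize(im[155:220,225:295],(700,600) if 0 else (630,585),interpolation=cv2.INTER_CUBIC))
s=cv2.cvtColor(im,cv2.COLOR_BGR2HSV)[155:220,225:295]
m=((s[...,1]<60)&(s[...,2]>120)).astype(np.uint8)
n,l,st,ce=cv2.connectedComponentsWithStats(m); print(st,ce)
```

```text
[[   0    0   70   65 3623]
 [  19   16    1    5    5]
 [  18   23   35   33  922]] [[34.49075352 30.60640353]
 [19.         18.        ]
 [34.62039046 37.55206074]]
```

View pics/w2.png

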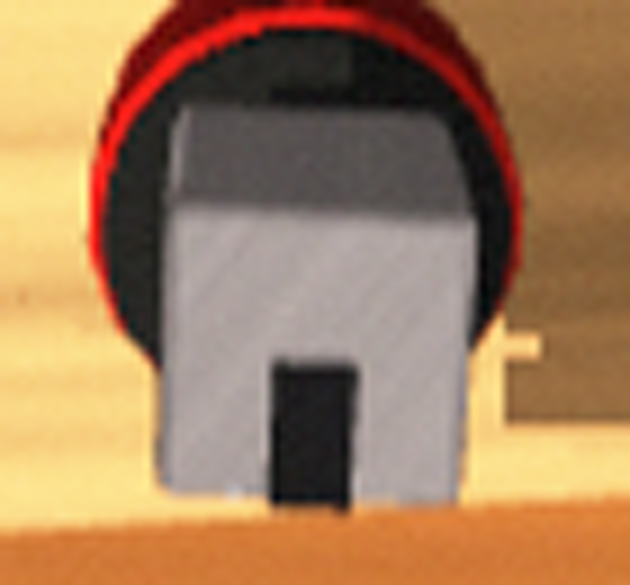

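The crop shows the block's top face with corners (170,205), (475,215), (460,503) and (160,492). The stripe runs to the lower edge (+x).

Run:
```python
from h import *
c=cap('wrist')
P=np.array([onz(c,(225+u/9,155+v/9),.152)[:2] for u,v in[(170,205),(475,215),(460,503),(160,492)]]); print(P,P.mean(0))
e=[P[3]-P[0],P[2]-P[1]]; print([np.degrees(np.arctan2(v[1],v[0])) for v in e],[np.linalg.norm(v) for v in e]); f=[P[1]-P[0],P[2]-P[3]];print([np.degrees(np.arctan2(v[1],v[0])) for v in f],[np.linalg.norm(v) for v in f])
a,b=[onz(c,(225+u/9,155+v/9),.152) for u,v in[(316,363),(310,508)]]; print('stripe',np.degrees(np.arctan2(*(b-a)[1::-1])))
s=r.get_state(); print(s['tcp_pos'],s['eef_rot'])
```

```text
[[0.51582411 0.13824233]
 [0.51655337 0.16696279]
 [0.54552525 0.16645624]
 [0.54461894 0.13725875]] [0.53063042 0.15223003]
[np.float64(-1.9563608785366737), np.float64(-1.0016737589201419)] [np.float64(0.028811626551155906), np.float64(0.02897630971960229)]
[np.float64(88.54547308350553), np.float64(88.22206801372118)] [np.float64(0.0287297156092381), np.float64(0.02921154877239789)]
stripe -1.3580362649466564
[0.53179586 0.14543973 0.24159345] [ 1.79997606e+02 -1.08939749e-03 -1.79477790e+02]
```

Emit:
play_rows([
  {"slide":[0.01,0.04,0],"delta_rot":[0,0,0.44],"fingers":1},
  {"slide":[0,0,0.2],"delta_rot":[0,0,0],"fingers":1},
  {"slide":[0,0,0.2],"delta_rot":[0,0,0],"fingers":1},
  {"slide":[0,0,0.2],"delta_rot":[0,0,0],"fingers":1},
  {"slide":[0,0,0.2],"delta_rot":[0,0,0],"fingers":1},
  {"slide":[0,0,0.04],"delta_rot":[0,0,0],"fingers":1},
  {"slide":[0,0,0],"delta_rot":[0,0,0],"fingers":-1},
  {"slide":[0,0,0],"delta_rot":[0,0,0],"fingers":-1},
], squeeze=45)

```text
time_s: 3.9
tcp_pos: [0.5311, 0.1521, 0.1169]
eef_rot: [179.9, 0.1, 178.5]
contact_force: [0.5, -0.4, -0.5]
gripper_width: 0.0728
gripper_force: 0.0
```

Emit:
play_rows([
  {"slide":[0,0,0],"delta_rot":[0,0,0],"fingers":-1},
  {"slide":[0,0,0],"delta_rot":[0,0,0],"fingers":-1},
  {"slide":[0,0,0],"delta_rot":[0,0,0],"fingers":-1},
  {"slide":[0,0,0],"delta_rot":[0,0,0],"fingers":-1},
])

```text
time_s: 4.4
tcp_pos: [0.5303, 0.1516, 0.1156]
eef_rot: [180.0, 0.0, 178.4]
contact_force: [-0.4, -0.1, 0.4]
gripper_width: 0.0334
gripper_force: 0.0
```

Emit:
play_rows([
  {"slide":[0,0,0],"delta_rot":[0,0,0],"fingers":-1},
  {"slide":[0,0,0],"delta_rot":[0,0,0],"fingers":-1},
  {"slide":[0,0,0],"delta_rot":[0,0,0],"fingers":-1},
])

```text
time_s: 4.78
tcp_pos: [0.5303, 0.1516, 0.1156]
eef_rot: [-180.0, -0.0, 178.4]
contact_force: [-1.3, -0.2, -0.0]
gripper_width: 0.0296
gripper_force: 45.0
```

Emit:
play_rows([
  {"slide":[0,0,-0.1],"delta_rot":[0,0,0],"fingers":-1},
  {"slide":[0,0,-0.15],"delta_rot":[0,0,0],"fingers":-1},
  {"slide":[0,0,-0.15],"delta_rot":[0,0,0],"fingers":-1},
  {"slide":[0,0,-0.2],"delta_rot":[0,0,0],"fingers":-1},
  {"slide":[0,0,-0.2],"delta_rot":[0,0,0],"fingers":-1},
  {"slide":[0,0,-0.2],"delta_rot":[0,0,0],"fingers":-1},
  {"slide":[0,0,0],"delta_rot":[0,0,0],"fingers":-1},
])

```text
time_s: 5.65
tcp_pos: [0.5312, 0.1521, 0.2685]
eef_rot: [179.9, 0.2, 178.4]
contact_force: [-0.1, 0.3, -5.0]
gripper_width: 0.0295
gripper_force: 45.0
```

Emit:
play_rows([
  {"slide":[-0.03,-0.37,0],"delta_rot":[0,0,0],"fingers":-1},
  {"slide":[-0.03,-0.37,0],"delta_rot":[0,0,0],"fingers":-1},
  {"slide":[-0.03,-0.37,0],"delta_rot":[0,0,0],"fingers":-1},
  {"slide":[-0.03,-0.37,0],"delta_rot":[0,0,0],"fingers":-1},
  {"slide":[-0.03,-0.37,0],"delta_rot":[0,0,0],"fingers":-1},
  {"slide":[-0.03,-0.37,0],"delta_rot":[0,0,0],"fingers":-1},
  {"slide":[-0.03,-0.37,0],"delta_rot":[0,0,0],"fingers":-1},
  {"slide":[-0.03,-0.37,0],"delta_rot":[0,0,0],"fingers":-1},
])

```text
time_s: 6.65
tcp_pos: [0.5533, -0.2947, 0.2642]
eef_rot: [179.9, -0.1, 178.4]
contact_force: [1.9, 0.9, -3.5]
gripper_width: 0.0298
gripper_force: 45.0
```

Emit:
play_rows([
  {"slide":[0,0,0],"delta_rot":[0,0,1],"fingers":-1},
  {"slide":[0,0,0],"delta_rot":[0,0,1],"fingers":-1},
  {"slide":[0,0,0],"delta_rot":[0,0,1],"fingers":-1},
  {"slide":[0,0,0],"delta_rot":[0,0,1],"fingers":-1},
  {"slide":[0,0,0],"delta_rot":[0,0,1],"fingers":-1},
  {"slide":[0,0,0],"delta_rot":[0,0,1],"fingers":-1},
  {"slide":[0,0,0],"delta_rot":[0,0,1],"fingers":-1},
  {"slide":[0,0,0],"delta_rot":[0,0,0.85],"fingers":-1},
])

```text
time_s: 7.65
tcp_pos: [0.5534, -0.2928, 0.264]
eef_rot: [-180.0, -0.1, 142.3]
contact_force: [0.7, -0.5, -3.3]
gripper_width: 0.0302
gripper_force: 45.0
```

Emit:
play_rows([
  {"slide":[0,0,0],"delta_rot":[0,0,0],"fingers":-1},
  {"slide":[0,0,0],"delta_rot":[0,0,0],"fingers":-1},
])

```text
time_s: 7.9
tcp_pos: [0.5538, -0.293, 0.2649]
eef_rot: [-180.0, -0.1, 142.5]
contact_force: [0.7, -0.8, -3.3]
gripper_width: 0.0297
gripper_force: 45.0
```

Run:
```python
from h import *
s=r.get_state(); print(s['time_s'],s['tcp_pos'],s['eef_rot'],s['joints'].round(0))
c=cap('wrist'); im=c['image']
p=proj(c,[.486,-.239,.114]); print(p)
cv2.imwrite('pics/w3r.png',im)
cv2.imwrite('pics/w3.png',cv2.resize(im,(768,576),interpolation=2))
```

```text
7.9 [ 0.55377366 -0.29302554  0.26485659] [-1.79983984e+02 -6.72928706e-02  1.42528424e+02] [ -10.   15.   -2.   -0.  -73. -117.]
[253.97236895  92.61176475]
```

View pics/w3.png

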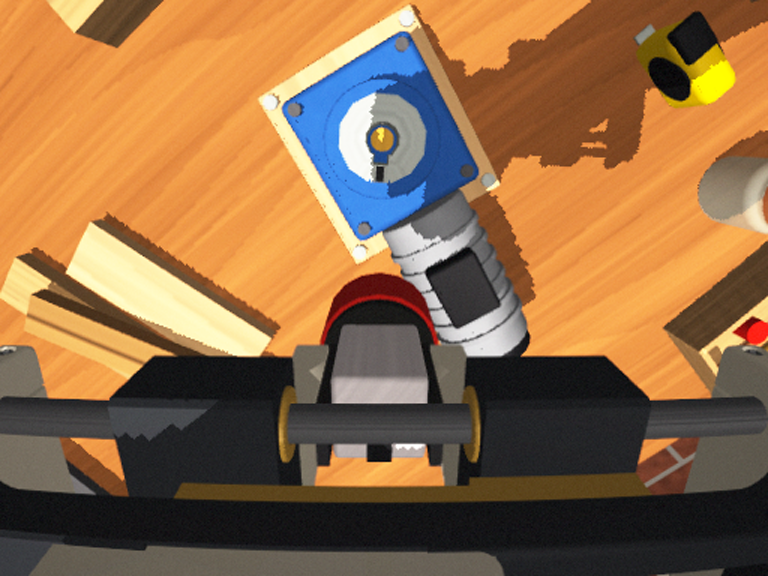

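The wrist view shows the hub face centred at (382,137), with the stripe at (380,174) pointing towards image bottom. The drum is gripped squarely, with its block between the pads at about (380,420). I'll enlarge the hub to refine its centre and yaw.

Run:
```python
from h import *
im=cv2.imread('pics/w3r.png')
a=cv2.resize(im[55:125,215:290],(560,522),interpolation=cv2.INTER_CUBIC)
b=cv2.resize(im[205:310,205:300],None,fx=2.4,fy=4.97,interpolation=cv2.INTER_CUBIC)[:522]
cv2.imwrite('pics/w4.png',np.hstack([a,np.pad(b,((0,522-b.shape[0]),(0,0),(0,0)))]))
print(a.shape,b.shape)
```

```text
(522, 560, 3) (522, 228, 3)
```

View pics/w4.png

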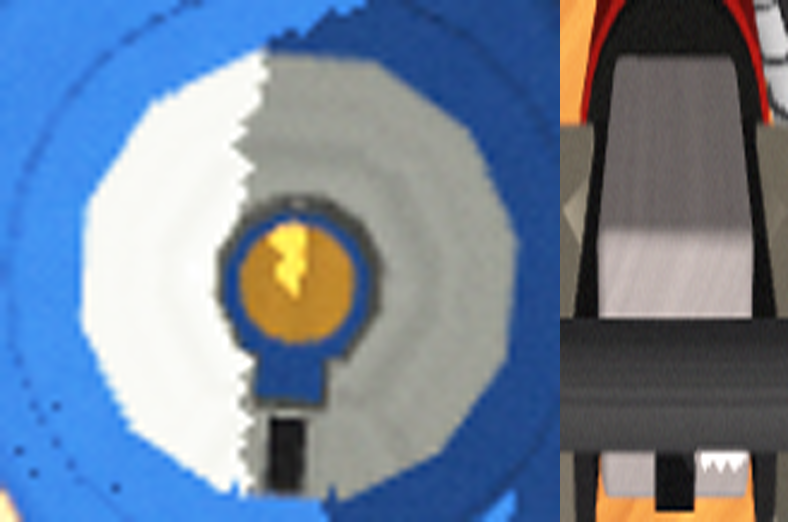

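The crop shows the bore centre at (299,276), the keyway at (290,385) and the stripe from (290,420) to (287,490). On the right, the held block's rear edge is at y 232 and its front edge at y 498. I'll convert these to positions.

Run:
```python
from h import *
s=r.get_state(); c=cap('wrist'); t=s['tcp_pos']
R=Ro.from_euler('xyz',s['eef_rot'],degrees=True).as_matrix()
g=lambda u,v,z=.114: onz(c,(215+u/7.467,55+v/7.457),z)
h=g(299,276.5); h2=g(298.5,273)
print('bore',h,'outer',h2)
for u,v in((290,385),(290,420),(287,490)): d=g(u,v)-h; print('yaw',np.degrees(np.arctan2(d[1],d[0])))
zt=t[2]-.0536+.09
k=lambda u,v: onz(c,(205+u/2.4,205+v/4.97),zt)
q=[k(40,232),k(192,232),k(190,498),k(42,498)]
print('block in tool', [(R.T@(x-t)).round(4) for x in q], (R.T@(np.mean(q,0)-t)).round(4))
d=(q[3]+q[2]-q[0]-q[1]); print('drum yaw',np.degrees(np.arctan2(d[1],d[0])), s['eef_rot'][2], t)
print('shift tool frac',R.T@(h-t)/.15)
```

```text
bore [ 0.48636542 -0.23792952  0.114     ] outer [ 0.48597265 -0.23771136  0.114     ]
yaw -42.34617094729842
yaw -41.154511403354235
yaw -40.771389965626604
block in tool [array([ 0.0146, -0.0135, -0.0364]), array([ 0.0146,  0.0151, -0.0364]), array([-0.0147,  0.0158, -0.0364]), array([-0.0147, -0.0142, -0.0364])] [-0.      0.0008 -0.0364]
drum yaw -37.50535062745724 142.51411439243208 [ 0.55384777 -0.29308953  0.26505941]
shift tool frac [0.57990365 0.01825144 1.00755943]
```

Emit:
play_rows([
  {"slide":[0.19,0.004,0],"delta_rot":[0,0,0],"fingers":-1},
  {"slide":[0.19,0.004,0],"delta_rot":[0,0,0],"fingers":-1},
  {"slide":[0.2,0.004,0],"delta_rot":[0,0,0],"fingers":-1},
  {"slide":[0,0,0.1],"delta_rot":[0,0,0.83],"fingers":-1},
  {"slide":[0,0,0.1],"delta_rot":[0,0,0],"fingers":-1},
  {"slide":[0,0,0.06],"delta_rot":[0,0,0],"fingers":-1},
  {"slide":[0,0,0],"delta_rot":[0,0,0],"fingers":-1},
  {"slide":[0,0,0],"delta_rot":[0,0,0],"fingers":-1},
])

```text
time_s: 9.0
tcp_pos: [0.4866, -0.239, 0.2267]
eef_rot: [-180.0, 0.0, 138.7]
contact_force: [0.7, 0.1, -2.7]
gripper_width: 0.0298
gripper_force: 45.0
```

Run:
```python
from h import *
for i in range(2):
    s=r.get_state(); R=Ro.from_euler('xyz',s['eef_rot'],degrees=True).as_matrix()
    c=r.capture('side')
    print(s['tcp_pos'],s['eef_rot'],s['contact_force'],(R.T@(np.array([.4859,-.2385,.1676])-s['tcp_pos'])/.15).round(4))
cv2.imwrite('pics/s2.png',cv2.resize(c['image'][90:180,215:315],(700,600) if 0 else (600,540),interpolation=2))
```

```text
[ 0.48661221 -0.23902361  0.22671927] [-1.79988080e+02  1.28122796e-02  1.38665127e+02] [ 0.69965486  0.0819425  -2.71463772] [ 0.006  -0.0004  0.3941]
[ 0.48666913 -0.2389716   0.22691968] [1.79994064e+02 3.09309836e-02 1.38658132e+02] [-7.13115851e-01  3.60428795e-04 -4.24759449e+00] [ 0.0061 -0.0011  0.3955]
```

View pics/s2.png

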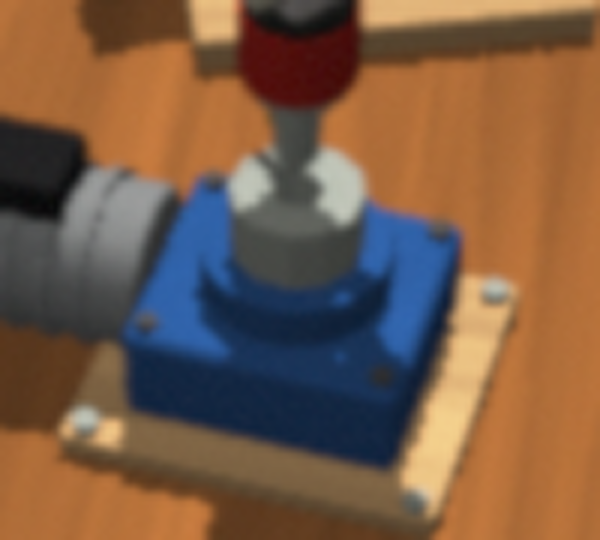

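The side view shows the shaft hanging over the bore at about (297,180), centred on the hub. I'm lowering the pilot in.

Emit:
play_rows([
  {"slide":[0.006,0,0.05],"delta_rot":[0,0,0],"fingers":-1},
  {"slide":[0,0,0.04],"delta_rot":[0,0,0],"fingers":-1},
  {"slide":[0,0,0.02],"delta_rot":[0,0,0],"fingers":-1},
  {"slide":[0,0,0.02],"delta_rot":[0,0,0],"fingers":-1},
  {"slide":[0,0,0],"delta_rot":[0,0,0],"fingers":-1},
])

```text
time_s: 9.72
tcp_pos: [0.4855, -0.2381, 0.2068]
eef_rot: [-180.0, -0.0, 138.6]
contact_force: [-0.0, -0.1, -2.8]
gripper_width: 0.0299
gripper_force: 45.0
```

Emit:
play_rows([
  {"slide":[0,0,0.02],"delta_rot":[0,0,0],"fingers":-1},
  {"slide":[0,0,0.02],"delta_rot":[0,0,0],"fingers":-1},
  {"slide":[0,0,0],"delta_rot":[0,0,0],"fingers":-1},
])

```text
time_s: 10.1
tcp_pos: [0.4854, -0.2381, 0.2008]
eef_rot: [-180.0, -0.0, 138.6]
contact_force: [-1.1, -0.2, -3.2]
gripper_width: 0.0299
gripper_force: 45.0
```

Emit:
play_rows([
  {"slide":[0,0,0.015],"delta_rot":[0,0,0],"fingers":-1},
  {"slide":[0,0,0.015],"delta_rot":[0,0,0],"fingers":-1},
  {"slide":[0,0,0],"delta_rot":[0,0,0],"fingers":-1},
])

```text
time_s: 10.48
tcp_pos: [0.4854, -0.2381, 0.1963]
eef_rot: [-180.0, -0.0, 138.6]
contact_force: [0.5, -0.6, -3.0]
gripper_width: 0.0296
gripper_force: 45.0
```

Emit:
play_rows([
  {"slide":[0,0,0.02],"delta_rot":[0,0,0],"fingers":-1},
  {"slide":[0,0,0.02],"delta_rot":[0,0,0],"fingers":-1},
  {"slide":[0,0,0],"delta_rot":[0,0,0],"fingers":-1},
])

```text
time_s: 10.85
tcp_pos: [0.4857, -0.2382, 0.1908]
eef_rot: [-180.0, 0.0, 138.7]
contact_force: [-1.4, 0.6, 1.0]
gripper_width: 0.0299
gripper_force: 45.0
```

Emit:
play_rows([
  {"slide":[0,0,0.02],"delta_rot":[0,0,0],"fingers":-1},
  {"slide":[0,0,0.02],"delta_rot":[0,0,0],"fingers":-1},
  {"slide":[0,0,0.02],"delta_rot":[0,0,0],"fingers":-1},
  {"slide":[0,0,0],"delta_rot":[0,0,0],"fingers":-1},
])

```text
time_s: 11.35
tcp_pos: [0.4857, -0.2382, 0.1816]
eef_rot: [-180.0, 0.0, 138.6]
contact_force: [-1.6, 1.4, 4.6]
gripper_width: 0.0298
gripper_force: 45.0
```

Emit:
play_rows([
  {"slide":[0,0,0.02],"delta_rot":[0,0,0],"fingers":-1},
  {"slide":[0,0,0.02],"delta_rot":[0,0,0],"fingers":-1},
  {"slide":[0,0,0.02],"delta_rot":[0,0,0],"fingers":-1},
  {"slide":[0,0,0.01],"delta_rot":[0,0,0],"fingers":-1},
  {"slide":[0,0,0],"delta_rot":[0,0,0],"fingers":-1},
], squeeze=60)

```text
time_s: 11.98
tcp_pos: [0.4858, -0.2382, 0.1712]
eef_rot: [180.0, 0.0, 138.7]
contact_force: [-2.3, 1.3, 6.9]
gripper_width: 0.0297
gripper_force: 60.0
```

Emit:
play_rows([
  {"slide":[0,0,0.01],"delta_rot":[0,0,0],"fingers":-1},
  {"slide":[0,0,0.01],"delta_rot":[0,0,0],"fingers":-1},
  {"slide":[0,0,0],"delta_rot":[0,0,0],"fingers":-1},
])

```text
time_s: 12.35
tcp_pos: [0.4858, -0.2382, 0.1683]
eef_rot: [180.0, 0.0, 138.7]
contact_force: [-2.2, 1.0, 7.6]
gripper_width: 0.0296
gripper_force: 60.0
```

Spring force is rising as expected and the flange should meet the hub within about 1 mm. I'm creeping down until it stops.

Emit:
play_rows([
  {"slide":[0,0,0.006],"delta_rot":[0,0,0],"fingers":-1},
  {"slide":[0,0,0],"delta_rot":[0,0,0],"fingers":-1},
  {"slide":[0,0,0],"delta_rot":[0,0,0],"fingers":-1},
])

```text
time_s: 12.72
tcp_pos: [0.4858, -0.2383, 0.1676]
eef_rot: [180.0, 0.0, 138.7]
contact_force: [-2.3, 1.9, 8.0]
gripper_width: 0.0294
gripper_force: 60.0
```

Emit:
play_rows([
  {"slide":[0,0,0.006],"delta_rot":[0,0,0],"fingers":-1},
  {"slide":[0,0,0],"delta_rot":[0,0,0],"fingers":-1},
  {"slide":[0,0,0],"delta_rot":[0,0,0],"fingers":-1},
])

```text
time_s: 13.1
tcp_pos: [0.4859, -0.2383, 0.1676]
eef_rot: [180.0, 0.1, 138.7]
contact_force: [-3.5, 2.8, 14.5]
gripper_width: 0.0298
gripper_force: 60.0
```

The drum stopped at exactly the predicted height (0.1676) and the force rose to 14.5 N. I'll add a little preload, then take one look.

Emit:
play_rows([
  {"slide":[0,0,0.005],"delta_rot":[0,0,0],"fingers":-1},
  {"slide":[0,0,0],"delta_rot":[0,0,0],"fingers":-1},
  {"slide":[0,0,0],"delta_rot":[0,0,0],"fingers":-1},
  {"slide":[0,0,0],"delta_rot":[0,0,0],"fingers":-1},
])

```text
time_s: 13.6
tcp_pos: [0.4859, -0.2384, 0.1675]
eef_rot: [180.0, 0.1, 138.7]
contact_force: [-5.9, 4.6, 20.0]
gripper_width: 0.0297
gripper_force: 60.0
```

Run:
```python
from h import *
c=cap('side'); s=r.get_state(); print(s['time_s'],s['tcp_pos'],s['contact_force'],s['gripper_force'])
cv2.imwrite('pics/s3.png',cv2.resize(c['image'][60:180,200:330],(650,600),interpolation=2))
```

```text
13.65 [ 0.48584434 -0.2383668   0.16751536] [-5.5690019   3.97092105 19.98973655] 59.991077184677124
```

View pics/s3.png

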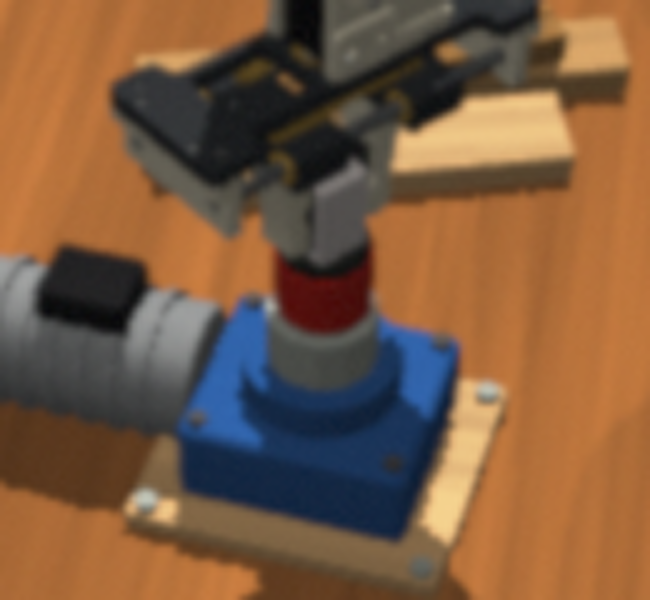

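The side view shows the red drum's flange seated on the hub at about (323,318), with no gap and the gripper still holding. I'm handing the job in.

```bash
python3 -c "
from plant import r
print(r.close_job())"
```

```text
the job is handed in; nothing more can be done
None
```

The red drum is keyed into the hub with its flange flush, still gripped at 60 N and pressed home with about 20 N; I handed the job in at about 13.7 s on the robot's clock.

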